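# Change the ink cartridge of the part-marking coder

## Robot

A 7-joint arm with a two-finger parallel gripper is mounted at the origin on the work surface. World frame = base frame: x ahead of the robot, y to its left, z up, the work surface at z = 0. Lengths are in mm, angles in rad, forces in N, time in s.
With the tool pointing down it reaches from about 400 to 850 mm from the base axis. Payload 10.4 kg.
Tool frame: the origin (TCP) lies at the very end of the fingers, on their centre line; the grasp point (between the pads) lies 19 mm behind it; z points along the fingers, y is the line along which they close (so a half turn about z gives the same grasp; the last joint's range is limited). The gripper opens to 85 mm and grips with 20 to 120 N. Pads are 22 mm wide; open, the fingers measure 114 mm over their backs; the gripper's body (76 mm by 85 mm) begins 54 mm behind the grasp point. The pads swing forward as they close: fully open they stand 13 mm farther back than shut.
Start: joints at [-1.206, 0.332, -0.065, 1.46, 0.022, 1.35, -0.088], TCP at [236.334, 578.617, 231.338] pointing down, gripper open.
Joint ranges: [-2.6, 2.6], [-0.5, 2.12], [-1.47, 1.34], [0.16, 2.42], [-1.27, 4.41], [0.06, 2.06], [-2.6, 2.6]. Speed limits (rad/s): [2.22, 2.22, 2.79, 2.79, 3.14, 3.14, 3.14].

## Interface

Orientations are given as a rotation vector (axis times angle).
In Python, from rig import env gives the robot as it stands.
- The arm moves only by the tool arm_command, never from a script. Its argument "series" is text: rows parted by semicolons, each of 7 numbers parted by spaces: the shift along the world's x, y, z in cm, then the turn, a rotation vector about the world's x, y, z in degrees, then the opening, from 0 (shut) to 1 (fully open). In form: x y z ax ay az fingers; .... A call has 1 to 5 rows; each row is the pose to reach, as a shift and turn from the pose commanded when the call began; what a row does not reach only later rows make up. A row lasts 1/8 s, in which the tool goes at most 62.5 mm and 10.7 degrees, less where a joint would pass 70% of its speed; a pose out of reach is approached as far as the arm can. A call with a gripper value outside its range is refused whole. The fingers move at their own pace and stop on an object; "newtons" is the grip in N (left out, the last holds). Time passes only in rows, so rows that repeat a pose let the fingers close. It gives the time, the measured TCP pose, the force, the opening and the grip force at its end, in the units of the state.
- env.get_obs(): the state, without advancing time (a new reading comes with each control period).
- env.camera(name): name is "side" or "top"; returns the picture (420x560x3 uint8, red, green, blue); there is no depth.
- env.calibration(name): a dict with "mtx" (3x3 intrinsics, pixels), "camera_from_world" (4x4, takes a point from world to camera coordinates). Camera axes: x right, y up, looking along -z (the intrinsics and any distortion apply to the point x, -y, -z); pixel columns grow to the right and rows downward; lengths in mm; the calibration is good to about 2 mm. A picture is of the moment at which its call begins. calibration takes no time and is no camera call.
- env.hand_in(): hands the job in; it is judged then, once.
The state is a dict: "clock": time; "qpos": joint angles; "qvel": joint speeds; "joint_efforts": joint torques, N m; "ee_pos": TCP position; "tcp_rot": TCP orientation; "contact_force": force on the tool from outside, world axes, zero at the start; "moment": the same for the moment, N m; "width": finger opening in mm; "grip_force": force on a finger pad.
Only numpy, scipy, OpenCV 4.12 (cv2) and the standard library are available. Lean on these libraries where they do the work, as an engineer would, in place of code of your own. Each camera call takes 0.05 s, during which the arm holds its last target. There are 200 camera calls.

## Task

The marking coder on the fettling bench is out of ink: push the empty cartridge in its bay down to the end of its stroke so that the catch lets go and lifts it, take it out and put it in the black tray. Then set the new cartridge from the bench in the bay and push it down until the catch holds it, and leave it latched. Feel for the end of the stroke and press only as hard as that takes (never with 30 N or more on the coder), and leave the casting, the tape roll and the file where they are.

Things in the scene. Friction and masses are not known exactly. Their poses are not given: they have to be found in the camera images.
- coder: the coder's control unit: a grey sheet-metal box 200 (x) by 240 (y) by 125 mm high, fixed on the bench. Origin at the centre of its underside, z up; the front with display and keys faces -x. In its flat deck (z = 125 mm), centred on the origin's vertical axis, is the black-rimmed mouth of the cartridge bay
- mouth (a point): centre of the bay's mouth at deck level, axes as the coder's. The bay is a straight upright well 66 (x) by 26 mm (y), 1 mm clear of a cartridge on each side, with a 45 degree lead-in in its top 8 mm (82 by 42 mm at deck level). A cartridge stands in it foot down, its 64 mm side along x, on a spring lifter with a push-push catch
- bay_raised (a point): fixed point on the bay's axis, 53 mm below the mouth: the underside of a cartridge that is let go stands here (top 37 mm above the deck), loose, to be lifted out. A new cartridge set in the bay stands here too until it is pushed. The lifter's spring pushes up with about 5 N here, rising to 9 N at the bottom of the stroke
- bay_latched (a point): fixed point on the bay's axis, 78 mm below the mouth: the underside of a latched cartridge rests here (top 12 mm above the deck). The catch takes or lets go only at the end of the stroke, a hard stop set 6 to 18 mm below this point, different on each unit and unseen. Each full push changes its state (caught, let go, caught); a shorter push changes nothing
- spent: an ink cartridge: white plastic block 64 (x) by 24 (y) by 90 mm (z), paper labels on its broad sides, a black foot 56 by 16 mm (lowest 5 mm). Origin at the centre of its underside, z up to the flat top; same either way round. This is the empty one, 0.06 to 0.11 kg; at the start it stands latched in the coder's bay
- spent_mid (a point): the centre of the empty cartridge, 45 mm above its underside along its z
- fresh: an ink cartridge: white plastic block 64 (x) by 24 (y) by 90 mm (z), paper labels on its broad sides, a black foot 56 by 16 mm (lowest 5 mm). Origin at the centre of its underside, z up to the flat top; same either way round. This is the new one, 0.11 to 0.22 kg; at the start it stands upright on the bench, clear of other things
- tray: the open black plastic tray for empties, fixed: 180 (x) by 130 (y) by 55 mm high outside, walls and floor 4 mm thick. Origin at the centre of its underside, z up
- casting: bystander, loose: a six-sided aluminium casting with an open middle, 100 by 100 mm base, 56 mm high. Origin at the centre of its underside
- tape: bystander, loose: a roll of paper tape lying flat, 100 mm across, 24 mm high. Origin at the centre of its underside
- file: bystander, loose: a flat file with a wooden handle, lying along its x, 265 mm long, 24 mm high; the handle reaches to x = -135 mm, the blade to x = 130 mm. Origin on its underside
Things that resemble listed ones, but are neither listed nor needed, are in the scene too. What is shaped like the spent but blue is not meant. Leave any pink look-alike of the fresh alone.

How it is judged (in metres and radians):
On the way, in this order (a step that is already met when the one before it is completed fails the run):
1. the catch has let the empty cartridge go and it stands raised and loose in the bay, not held by the fingers (z of spent in the frame of coder between 0.063 and 0.082 m and horizontal distance between spent and coder below 0.005 m and contact force between the fingers and spent below 0.5 N), for 0.2 s.
2. the empty cartridge is in the tray and let go (x of spent_mid in the frame of tray between -0.08 and 0.08 m and y of spent_mid in the frame of tray between -0.058 and 0.058 m and z of spent_mid in the frame of tray below 0.065 m and contact force between the fingers and spent below 0.5 N), for 0.2 s.
At the end, for the whole second after the job is handed in: New cartridge upright in the bay within 5 mm of its axis, held by the catch (underside 30 to 53 mm above the coder's underside; raised is 72), and the empty inside the tray (its centre within 80 mm in x and 58 mm in y of the tray's centre, under 65 mm high), both at rest and let go (z of fresh in the frame of coder between 0.03 and 0.053 m and horizontal distance between fresh and coder below 0.005 m and angle between the z axis of fresh and the z axis of coder, either way round below 0.08 rad and linear speed of fresh below 0.02 m/s and x of spent_mid in the frame of tray between -0.08 and 0.08 m and y of spent_mid in the frame of tray between -0.058 and 0.058 m and z of spent_mid in the frame of tray below 0.065 m and linear speed of spent below 0.03 m/s); the robot touches nothing.
It fails at once if the coder is pressed with 30 N or more, by a cartridge or by the gripper (contact force between coder and anything else above 30 N).
It fails at once if the casting, the tape roll or the file is shifted by more than 20 mm (distance of any of casting, tape, file from where it was at the start of the episode above 0.02 m).
It also fails if it takes over 72 s, if anything falls off the work surface, if the arm or the gripper's body presses on something with over 40 N, if the wrist force passes 120 N, or if a joint passes its speed limit or range.

## Working session

There is one attempt and no reset: what is moved stays moved. The work goes in short steps, Python scripts to look and compute and a tool call to move; the robot and the scene stay as the last step left them, time stands still between calls to the robot, and variables do not carry over. Pictures are saved under pics/ and viewed, at most 11 in all, crops included, and the job is handed in when it is done.

Besides the shell and the picture viewer there is one more tool, called after "Call:" in YAML: its name, and indented under it one key for each argument. arm_command: Moves the arm, as the interface text tells. Its arguments: {"type":"object","properties":{"series":{"type":"string"},"newtons":{"type":"number"}},"required":["series"]}

```bash
ls; mkdir -p pics
python3 - <<'E'
from rig import env
import cv2,numpy as np
for n in("side","top"):
    im=env.camera(n); cv2.imwrite(f"pics/{n}0.png",im[:,:,::-1]); c=env.calibration(n); print(n,c)
o=env.get_obs(); print(o)
E
```

```text
pics
side {'mtx': array([[546.78314819,   0.        , 271.33040639],
       [  0.        , 546.78314819, 223.08367256],
       [  0.        ,   0.        ,   1.        ]]), 'camera_from_world': array([[ 8.34127046e-01, -5.51387844e-01, -1.42659502e-02,
        -3.94711130e+02],
       [ 4.23579534e-01,  6.23786607e-01,  6.56864253e-01,
        -3.59337290e+02],
       [-3.53288055e-01, -5.53951003e-01,  7.53873886e-01,
        -1.23266875e+03],
       [ 0.00000000e+00,  0.00000000e+00,  0.00000000e+00,
         1.00000000e+00]])}
top {'mtx': array([[528.96848014,   0.        , 280.16938314],
       [  0.        , 528.96848014, 211.83917662],
       [  0.        ,   0.        ,   1.        ]]), 'camera_from_world': array([[ 2.16264598e-03, -9.99997143e-01,  1.01870866e-03,
         7.82292692e+01],
       [ 9.86409700e-01,  2.30062335e-03,  1.64288193e-01,
        -5.43790023e+02],
       [-1.64290067e-01,  6.49566901e-04,  9.86411857e-01,
        -1.45851593e+03],
       [ 0.00000000e+00,  0.00000000e+00,  0.00000000e+00,
         1.00000000e+00]])}
{'clock': 0.1, 'qpos': array([-1.20561998,  0.33278881, -0.06469299,  1.46084605,  0.02161366,
        1.34988936, -0.08853265]), 'qvel': array([-0.00029079, -0.00340011, -0.00043278, -0.00132417,  0.00119949,
        0.00062029, -0.00061924]), 'joint_efforts': array([ 5.97204926e-04, -6.26745772e+01,  4.85065626e-02, -3.92432070e+01,
        1.61593454e-02,  6.89438471e-03,  4.07800053e-05]), 'ee_pos': array([236.21865169, 578.28851101, 230.61326871]), 'tcp_rot': array([-6.05302621e-01, -3.08255645e+00,  1.92299194e-03]), 'contact_force': array([-0.33914189,  0.06295134,  0.50190929]), 'moment': array([ 0.03542872, -0.01934333,  0.0084314 ]), 'grip_force': 0.0, 'width': 85.16179799590013}
```

View pics/side0.png

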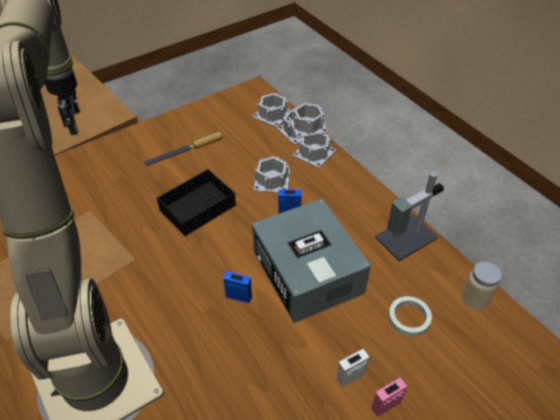

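View pics/top0.png

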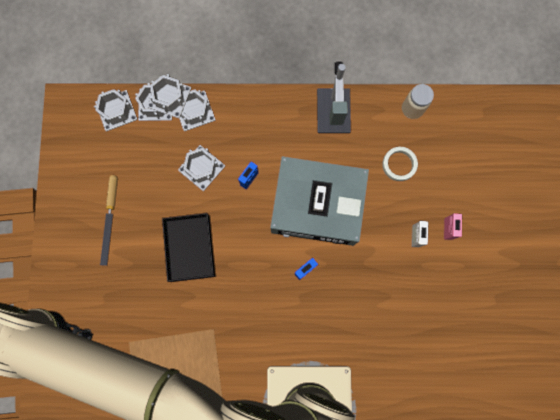

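```bash
cat > h.py <<'E'
import cv2,numpy as np
from rig import env
C={n:env.calibration(n) for n in("side","top")}
def ray(n,uv):
    K=C[n]["mtx"];T=C[n]["camera_from_world"];R=T[:3,:3];o=-R.T@T[:3,3]
    d=np.array([(uv[0]-K[0,2])/K[0,0],-(uv[1]-K[1,2])/K[1,1],-1.]);return o,R.T@d
def onz(n,uv,z):
    o,d=ray(n,uv);return (o+d*(z-o[2])/d[2])
def proj(n,p):
    K=C[n]["mtx"];T=C[n]["camera_from_world"];q=T[:3,:3]@np.array(p,float)+T[:3,3]
    return np.array([K[0,2]+K[0,0]*q[0]/-q[2],K[1,2]-K[1,1]*q[1]/-q[2]])
def crop(im,u0,v0,w,h,s): return cv2.resize(im[v0:v0+h,u0:u0+w],(w*s,h*s),interpolation=cv2.INTER_NEAREST)
E
python3 - <<'E'
from h import *
t=cv2.imread("pics/top0.png");s=cv2.imread("pics/side0.png")
A=np.hstack([crop(t,270,150,100,100,4),crop(t,405,205,66,50,6)[:300].repeat(1,0) if 0 else cv2.resize(t[205:255,405:455+15][:,:66],(396,400),interpolation=cv2.INTER_NEAREST)])
B=np.hstack([crop(s,330,340,80,40,5)[:200],crop(s,280,225,80,40,5)[:200,:396]])
cv2.imwrite("pics/c1.png",np.vstack([A,B])); print(A.shape)
E
```

```text
(400, 796, 3)
```

View pics/c1.png

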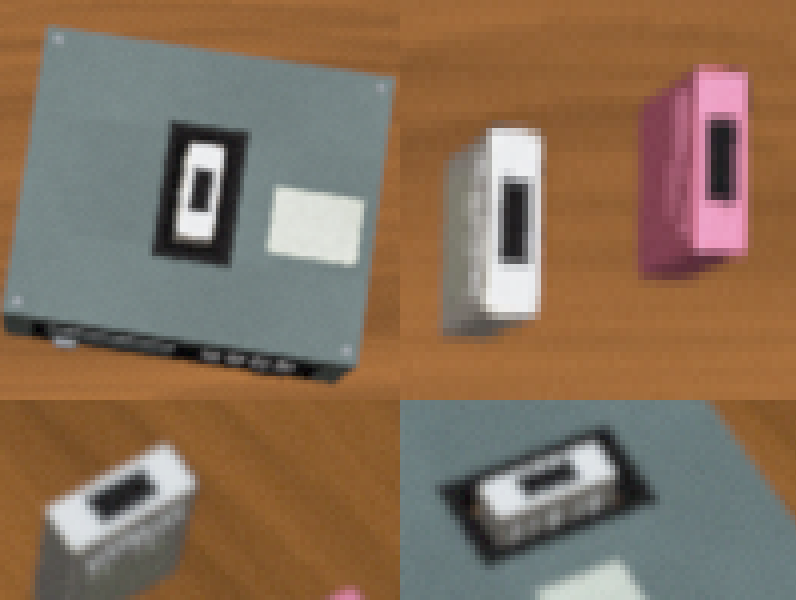

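The crop shows four cartridge-shaped things outside the bay: a white one at top (422,233), a pink one at (455,225), and blue ones at (248,175) and (306,268). The upright white one is the fresh cartridge, and the pink and blue ones are excluded. The white one inside the black rim at (320,198) is the spent cartridge. Next I measure.

Run:
```python
from h import *
def cs(m,k=cv2.RETR_EXTERNAL): return [c for c in cv2.findContours(m.astype(np.uint8)*255,k,cv2.CHAIN_APPROX_NONE)[0] if cv2.contourArea(c)>40]
def rect(n,c,z,off=(0,0)):
    p=np.array([onz(n,q+np.array(off),z)[:2] for q in c[:,0].astype(float)],np.float32)
    r=cv2.minAreaRect(p);return np.round(r[0],1),np.round(r[1],1),round(r[2],1)
for n,wb,wf,bb,tb in(("top",(305,175,335,220),(410,215,432,255),(300,172,340,222),(150,205,225,290)),("side",(285,225,335,265),(330,340,380,395),(280,225,340,265),(150,165,245,235))):
    im=cv2.imread(f"pics/{n}0.png"); g=im.max(2).astype(int); mn=im.min(2).astype(int)
    up=cv2.resize(im,None,fx=4,fy=4,interpolation=cv2.INTER_CUBIC); 
    G=up.max(2);M=up.min(2)
    def do(name,m,b,z):
        k=np.zeros(m.shape,bool);k[b[1]*4:b[3]*4,b[0]*4:b[2]*4]=1
        for c in cs(m&k):
            if cv2.contourArea(c)>900: print(n,name,rect(n,(c/4.0)-0.375,z), cv2.contourArea(c)/16)
    th=205
    do("spent",M>th,wb,137);do("fresh",M>th,wf,90);do("rim",G<90,bb,125);do("tray",G<50,tb,55)
    if n=="top": 
        sat=(up.max(2).astype(int)-up.min(2)); do("deck",(sat<45)&(G>95),(265,150,375,250),125)
```

```text
top spent (array([568.4, -26.2]), array([22.7, 62.2]), 81.5) 174.15625
top fresh (array([ 480.4, -311.6]), array([22.5, 62.1]), 86.7) 165.03125
top rim (array([568.8, -26.8]), array([54.1, 94.8]), 81.3) 660.34375
top tray (array([442.1, 335.6]), array([178.8, 132.1]), 6.9) 2962.375
top deck (array([567.7, -26.7]), array([241.8, 203.6]), 81.4) 6469.78125
side rim (array([570.5, -21.8]), array([55.5, 95.4]), 81.4) 669.125
side tray (array([437.1, 321.6]), array([195.1, 167. ]), 6.7) 2892.78125
```

Call:
arm_command:
  series: "2.9 -5.2 0 0 0 -7 0; 5.8 -10.4 0 0 0 -14 0; 8.7 -15.6 0 0 0 -21 0; 11.6 -20.8 0 0 0 -28 0; 14.5 -26 0 0 0 -35 0"
  newtons: 30

```text
clock: 0.72
ee_pos: [381.9, 316.6, 231.2]
tcp_rot: [-1.51, -2.755, 0.0]
contact_force: [1.1, 0.1, -0.1]
width: 0.1
grip_force: 0.0
```

Call:
arm_command:
  series: "2.9 -5.2 0 0 0 -7 0; 5.8 -10.4 0 0 0 -14 0; 8.7 -15.6 0 0 0 -21 0; 11.6 -20.8 0 0 0 -28 0; 14.5 -26 0 0 0 -35 0"

```text
clock: 1.35
ee_pos: [526.8, 56.8, 231.3]
tcp_rot: [-2.268, -2.174, -0.0]
contact_force: [0.4, 0.4, 0.6]
width: 0.1
grip_force: 0.0
```

Call:
arm_command:
  series: "2.2 -4.2 0 0 0 -4 0; 4.3 -8.3 -1 0 0 -6.4 0; 4.3 -8.3 -5 0 0 -6.4 0; 4.3 -8.3 -5 0 0 -6.4 0"

```text
clock: 1.85
ee_pos: [567.4, -24.5, 178.6]
tcp_rot: [-2.38, -2.046, 0.008]
contact_force: [-0.7, 0.5, 1.4]
width: -0.0
grip_force: 0.0
```

Run:
```python
from h import *
o=env.get_obs(); p=o['ee_pos']; print(o)
P=[]
for n in("top","side"):
    im=env.camera(n)[:,:,::-1]; q=proj(n,p); print(n,q)
    u,v=int(q[0])-40,int(q[1])-40; c=crop(np.ascontiguousarray(im),u,v,80,80,5)
    cv2.drawMarker(c,(int((q[0]+.5-u)*5),int((q[1]+.5-v)*5)),(0,0,255),0,20,1); P.append(c)
    cv2.imwrite(f"pics/{n}1.png",im)
cv2.imwrite("pics/c2.png",np.hstack(P))
```

```text
{'clock': 1.85, 'qpos': array([-0.4926564 ,  0.26277509,  0.53699158,  1.70736693, -0.1411065 ,
        1.21612296, -0.07166882]), 'qvel': array([-0.01960486, -0.0437717 , -0.00336899, -0.06158312,  0.01208641,
        0.04125711, -0.00911055]), 'joint_efforts': array([ 1.62584335e+00, -4.71277571e+01,  6.87516287e+00, -3.59086883e+01,
       -3.25400953e-02, -8.49492643e-01,  1.85513226e-01]), 'ee_pos': array([567.38923606, -24.49863931, 178.63362627]), 'tcp_rot': array([-2.38013468, -2.0457107 ,  0.00770259]), 'contact_force': array([-0.66722343,  0.50448595,  1.39916093]), 'moment': array([ 0.03774087, -0.00603886, -0.03548424]), 'grip_force': 0.0, 'width': -0.0319743042071239}
top [320.21550879 194.46536754]
side [309.42721378 230.29536098]
```

View pics/c2.png

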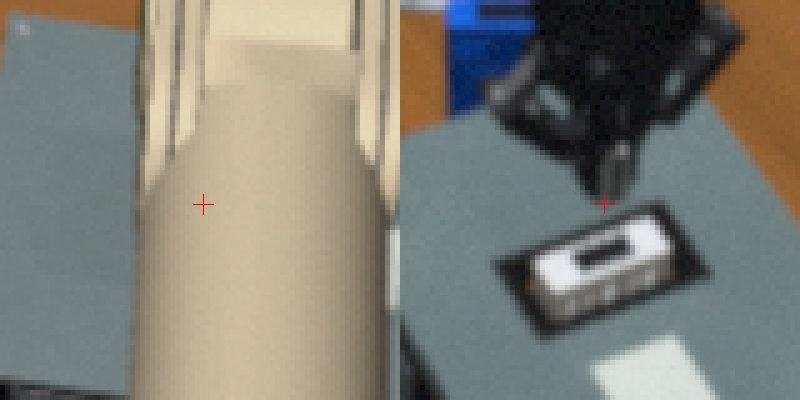

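The tip sits over the bay, at side about (310,230). The spent cartridge's top is at side about (318,239) with the black rim around it. I'll lower slowly and feel for contact.

Call:
arm_command:
  series: "0 0 -1.5 0 0 0 0; 0 0 -3 0 0 0 0; 0 0 -3.8 0 0 0 0; 0 0 -4 0 0 0 0; 0 0 -4 0 0 0 0"

```text
clock: 2.58
ee_pos: [569.4, -24.4, 141.4]
tcp_rot: [2.382, 2.048, 0.0]
contact_force: [-1.9, 0.3, 0.1]
width: -0.0
grip_force: 0.0
```

Call:
arm_command:
  series: "0 0 -0.2 0 0 0 0; 0 0 -0.4 0 0 0 0; 0 0 -0.5 0 0 0 0; 0 0 -0.6 0 0 0 0; 0 0 -0.6 0 0 0 0"

```text
clock: 3.2
ee_pos: [569.7, -24.4, 136.2]
tcp_rot: [2.382, 2.048, 0.002]
contact_force: [-1.5, -0.1, 7.6]
width: 0.0
grip_force: 3.7
```

Run:
```python
from h import *
o=env.get_obs(); p=o['ee_pos']; print(p,o['contact_force'])
n="side"
im=env.camera(n)[:,:,::-1]; q=proj(n,p); print(n,q)
u,v=int(q[0])-40,int(q[1])-35; c=crop(np.ascontiguousarray(im),u,v,80,60,8)
cv2.drawMarker(c,(int((q[0]+.5-u)*8),int((q[1]+.5-v)*8)),(0,0,255),0,20,1)
cv2.imwrite("pics/c3.png",c)
```

```text
[569.74496203 -24.37439906 136.16289222] [-1.5357205  -0.09804563  7.61666364]
side [309.51383564 241.24429184]
```

View pics/c3.png

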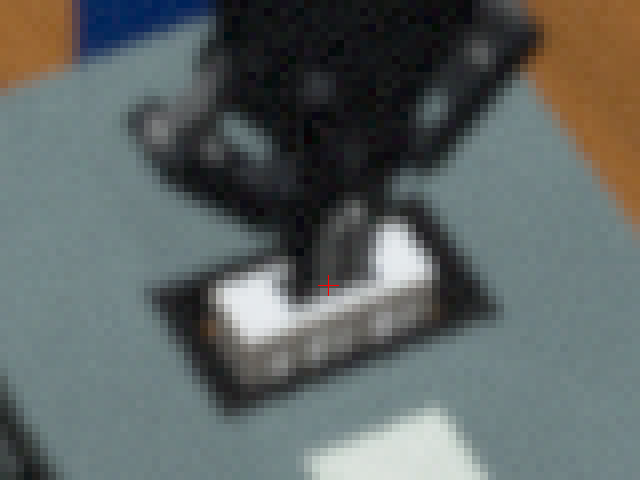

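Contact came at about 136 mm with 7.6 N. The tip at (309,240) sits centred on the white top. Now I push on in small steps.

Call:
arm_command:
  series: "0 0 -0.1 0 0 0 0; 0 0 -0.2 0 0 0 0; 0 0 -0.3 0 0 0 0; 0 0 -0.4 0 0 0 0; 0 0 -0.4 0 0 0 0"

```text
clock: 3.88
ee_pos: [569.8, -24.4, 132.3]
tcp_rot: [2.382, 2.048, 0.002]
contact_force: [-1.9, 0.4, 7.8]
width: 0.0
grip_force: 3.9
```

Call:
arm_command:
  series: "0 0 -0.1 0 0 0 0; 0 0 -0.2 0 0 0 0; 0 0 -0.2 0 0 0 0"

```text
clock: 4.25
ee_pos: [569.8, -24.4, 130.3]
tcp_rot: [2.382, 2.048, 0.002]
contact_force: [-2.3, 1.1, 8.0]
width: -0.0
grip_force: 4.0
```

Call:
arm_command:
  series: "0 0 -0.1 0 0 0 0; 0 0 -0.15 0 0 0 0; 0 0 -0.15 0 0 0 0"

```text
clock: 4.62
ee_pos: [569.8, -24.4, 128.8]
tcp_rot: [2.382, 2.048, 0.002]
contact_force: [-2.4, 0.1, 8.7]
width: -0.2
grip_force: 4.1
```

Call:
arm_command:
  series: "0 0 -0.05 0 0 0 0; 0 0 -0.1 0 0 0 0; 0 0 -0.1 0 0 0 0"

```text
clock: 5.0
ee_pos: [569.8, -24.4, 127.8]
tcp_rot: [2.382, 2.048, 0.002]
contact_force: [-1.3, -0.7, 8.1]
width: 0.2
grip_force: 4.2
```

Call:
arm_command:
  series: "0 0 -0.1 0 0 0 0; 0 0 -0.15 0 0 0 0; 0 0 -0.15 0 0 0 0"

```text
clock: 5.38
ee_pos: [569.8, -24.4, 126.4]
tcp_rot: [2.382, 2.048, 0.002]
contact_force: [-2.6, 0.5, 8.7]
width: 0.2
grip_force: 4.3
```

Call:
arm_command:
  series: "0 0 -0.05 0 0 0 0; 0 0 -0.1 0 0 0 0; 0 0 -0.1 0 0 0 0"

```text
clock: 5.75
ee_pos: [569.9, -24.4, 125.5]
tcp_rot: [2.382, 2.048, 0.002]
contact_force: [-2.5, 1.0, 9.2]
width: 0.2
grip_force: 4.6
```

Call:
arm_command:
  series: "0 0 -0.05 0 0 0 0; 0 0 -0.1 0 0 0 0; 0 0 -0.1 0 0 0 0"

```text
clock: 6.12
ee_pos: [570.3, -24.4, 125.2]
tcp_rot: [2.381, 2.047, 0.004]
contact_force: [-4.2, -0.1, 14.7]
width: 0.1
grip_force: 7.3
```

Call:
arm_command:
  series: "0 0 -0.05 0 0 0 0; 0 0 -0.08 0 0 0 0; 0 0 -0.08 0 0 0 0"

```text
clock: 6.5
ee_pos: [570.6, -24.3, 124.9]
tcp_rot: [2.381, 2.047, 0.005]
contact_force: [-4.6, 1.0, 19.1]
width: -0.4
grip_force: 9.6
```

The stop was felt at 125 mm with 15–19 N, about 12 mm below latched. I'll lift off, turn and open.

Call:
arm_command:
  series: "0 0 1 0 0 0 0; 0 0 3 0 0 0 0; 0 0 5 0 0 0 0; 0 0 8 0 0 10 0; 0 0 8.5 0 0 20 0.5"

```text
clock: 7.12
ee_pos: [570.3, -24.5, 209.7]
tcp_rot: [1.982, 2.435, 0.004]
contact_force: [0.2, 0.1, -0.5]
width: 17.1
grip_force: 0.0
```

Call:
arm_command:
  series: "0 0 0 0 0 10 1; 0 0 0 0 0 20 1; 0 0 0 0 0 30 1; 0 0 0 0 0 40 1; 0 0 0 0 0 50 1"

```text
clock: 7.75
ee_pos: [569.3, -24.4, 207.5]
tcp_rot: [0.768, 3.046, 0.0]
contact_force: [0.2, 1.1, 0.5]
width: 85.4
grip_force: 0.0
```

Call:
arm_command:
  series: "0 0 0 0 0 10 1; 0 0 0 0 0 20 1; 0 0 0 0 0 20 1"

```text
clock: 8.12
ee_pos: [569.3, -24.5, 207.5]
tcp_rot: [-0.238, -3.133, -0.0]
contact_force: [0.4, -0.7, 0.3]
width: 85.4
grip_force: 0.0
```

Run:
```python
from h import *
o=env.get_obs(); p=o['ee_pos']; print(p,o['tcp_rot'],o['contact_force'],o['qpos'][6],o['width'])
n="side"
im=env.camera(n)[:,:,::-1]; q=proj(n,p); print(n,q)
u,v=int(q[0])-50,int(q[1])-30; c=crop(np.ascontiguousarray(im),u,v,100,75,8)
q2=proj(n,[569.3,-24.4,162]);
for q in(q,q2):cv2.drawMarker(c,(int((q[0]+.5-u)*8),int((q[1]+.5-v)*8)),(0,0,255),0,20,1)
cv2.imwrite("pics/c4.png",c)
```

```text
[569.30920626 -24.48437677 207.50416989] [-2.38008768e-01 -3.13253593e+00 -2.59421164e-04] [ 0.38228518 -0.65294064  0.30644915] 1.4490252124191716 85.3695259117868
side [310.57390821 221.85517364]
```

View pics/c4.png

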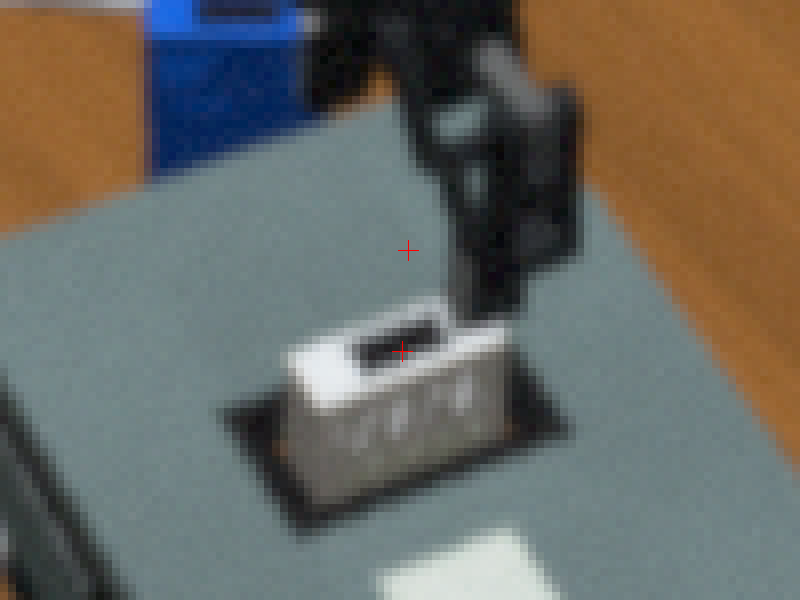

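The spent cartridge stands raised in the bay, its top near side (310,235). I'll descend around it and grip.

Call:
arm_command:
  series: "0 0 -3 0 0 0 1; 0 0 -6 0 0 0 0.8; 0 0 -7.2 0 0 0 0.6; 0 0 -7.2 0 0 0 0.5; 0 0 -7.2 0 0 0 0.42"
  newtons: 25

```text
clock: 8.8
ee_pos: [570.1, -24.4, 136.7]
tcp_rot: [0.237, 3.131, 0.001]
contact_force: [0.2, -0.6, 0.6]
width: 36.3
grip_force: 0.0
```

Call:
arm_command:
  series: "0 0 0 0 0 0 0.35; 0 0 0 0 0 0 0.3; 0 0 0 0 0 0 0.2; 0 0 0 0 0 0 0.2; 0 0 0 0 0 0 0.2"

```text
clock: 9.43
ee_pos: [569.6, -24.9, 136.0]
tcp_rot: [0.237, 3.132, -0.0]
contact_force: [-1.3, -3.4, 5.2]
width: 23.5
grip_force: 25.8
```

Call:
arm_command:
  series: "0 0 2 0 0 0 0.2; 0 0 6 0 0 0 0.2; 0 0 9 0 0 0 0.2; 0 0 11 0 0 0 0.2; -1.5 4 11 0 0 2 0.2"

```text
clock: 10.05
ee_pos: [555.2, 13.5, 246.9]
tcp_rot: [0.188, 3.133, -0.0]
contact_force: [-0.4, 0.7, -1.9]
width: 23.6
grip_force: 25.2
```

Call:
arm_command:
  series: "-1.8 5.2 0 0 0 3 0.2; -3.6 10.4 0 0 0 6 0.2; -5.4 15.6 0 0 0 9 0.2; -7.2 20.8 0 0 0 12 0.2; -9 26 0 0 0 13 0.2"

```text
clock: 10.68
ee_pos: [463.0, 277.6, 245.2]
tcp_rot: [0.177, -3.136, -0.001]
contact_force: [0.6, 0.6, 0.2]
width: 23.7
grip_force: 25.2
```

Call:
arm_command:
  series: "-1.2 3.5 0 0 0 0 0.2; -2.2 6 0 0 0 0 0.2; -2.2 6 -5 0 0 0 0.2; -2.2 6 -10 0 0 0 0.2; -2.2 6 -13 0 0 0 0.2"

```text
clock: 11.3
ee_pos: [440.7, 335.1, 112.5]
tcp_rot: [0.176, -3.134, 0.003]
contact_force: [0.3, 0.2, -0.3]
width: 23.5
grip_force: 25.1
```

Call:
arm_command:
  series: "0 0 -2 0 0 0 0.2; 0 0 -3.5 0 0 0 0.2; 0 0 -4.4 0 0 0 0.2; 0 0 -4.6 0 0 0 0.2; 0 0 -4.6 0 0 0 0.2"

```text
clock: 11.92
ee_pos: [442.6, 335.9, 70.0]
tcp_rot: [-0.175, 3.136, 0.001]
contact_force: [0.2, -0.2, 0.0]
width: 23.4
grip_force: 25.1
```

Call:
arm_command:
  series: "0 0 -0.1 0 0 0 0.2; 0 0 -0.1 0 0 0 0.5; 0 0 -0.1 0 0 0 0.6; 0 0 -0.1 0 0 0 0.6; 0 0 2 0 0 0 0.6"

```text
clock: 12.55
ee_pos: [441.5, 334.9, 88.5]
tcp_rot: [0.175, -3.134, 0.003]
contact_force: [-0.0, 0.5, -0.0]
width: 51.5
grip_force: 0.0
```

Call:
arm_command:
  series: "0 0 4 0 0 0 0.8; 0 0 9 0 0 0 1; 0 0 14 0 0 0 1; 0 -5 14 0 0 0 1; 0.5 -11 14 0 0 0 1"

```text
clock: 13.18
ee_pos: [447.2, 225.3, 230.1]
tcp_rot: [-0.179, 3.135, 0.001]
contact_force: [0.7, -1.2, -0.2]
width: 85.2
grip_force: 0.0
```

Run:
```python
from h import *
o=env.get_obs(); print(o['ee_pos'],o['tcp_rot'],o['contact_force'],o['qpos'][6])
P=[]
for n,q in(("top",proj("top",[442,336,50])),("side",proj("side",[442,330,50]))):
    im=env.camera(n)[:,:,::-1];u,v=int(q[0])-50,int(q[1])-50
    P.append(crop(np.ascontiguousarray(im),u,v,100,100,4));cv2.imwrite(f"pics/{n}2.png",im)
cv2.imwrite("pics/c5.png",np.hstack(P))
```

```text
[447.17583789 225.2558766  230.13606815] [-1.78544989e-01  3.13541232e+00  1.42956449e-03] [ 0.66320895 -1.16937202 -0.24457063] 1.132871987141875
```

View pics/c5.png

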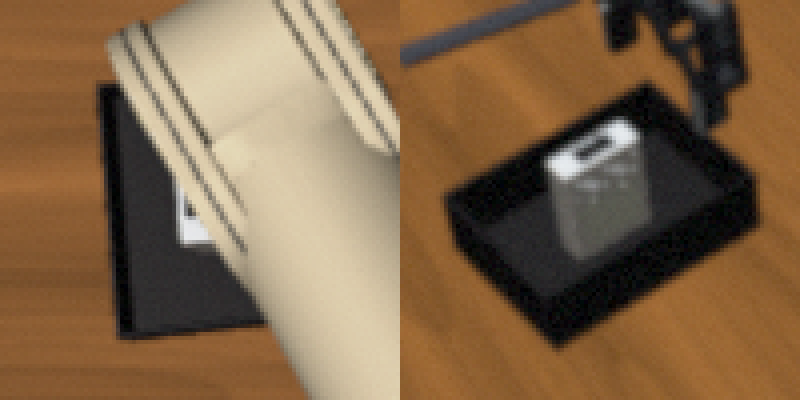

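The spent cartridge stands upright and free near the middle of the tray. Now I go to the fresh one.

Call:
arm_command:
  series: "0.4 -6 0 0 0 -1 1; 0.8 -12 0 0 0 -2 1; 1.2 -18 0 0 0 -3 1; 1.6 -24 0 0 0 -4 1; 2 -30 0 0 0 -5 1"

```text
clock: 13.9
ee_pos: [467.2, -76.3, 229.9]
tcp_rot: [-0.037, 3.14, 0.001]
contact_force: [1.3, 0.8, -0.3]
width: 85.4
grip_force: 0.0
```

Call:
arm_command:
  series: "0.4 -6 0 0 0 -1 1; 0.8 -12 0 0 0 -2 1; 1 -18 0 0 0 -3 1; 1.3 -23.6 0 0 0 -4.7 1; 1.3 -23.6 0 0 0 -4.7 1"

```text
clock: 14.52
ee_pos: [478.7, -315.1, 229.3]
tcp_rot: [-0.102, -3.139, 0.004]
contact_force: [0.0, 0.1, -0.0]
width: 85.7
grip_force: 0.0
```

Call:
arm_command:
  series: "0 0 -4 0 0 0 1; 0 0 -8 0 0 0 1; 0 0 -10 0 0 0 1; 0 0 -10.3 0 0 0 0.8; 0 0 -10.3 0 0 0 0.7"

```text
clock: 15.15
ee_pos: [480.8, -310.2, 127.3]
tcp_rot: [0.09, 3.14, -0.0]
contact_force: [0.1, -0.0, 0.8]
width: 59.5
grip_force: 0.0
```

Run:
```python
from h import *
o=env.get_obs(); print(o['ee_pos'],o['tcp_rot'],o['contact_force'],o['qpos'])
n="side";im=env.camera(n)[:,:,::-1];q=proj(n,[480.5,-310,90]);q1=proj(n,o['ee_pos']);u,v=int(q[0])-50,int(q[1])-45
c=crop(np.ascontiguousarray(im),u,v,100,75,8)
for q in(q,q1):cv2.drawMarker(c,(int((q[0]+.5-u)*8),int((q[1]+.5-v)*8)),(0,0,255),0,20,1)
cv2.imwrite("pics/c6.png",c)
```

```text
[ 480.78777929 -310.21493491  127.29053572] [ 9.01239776e-02  3.13956114e+00 -9.28565612e-05] [ 0.09051681 -0.04586836  0.79365963] [-0.03674835  0.33744909  0.63840823  1.76187977 -0.22198651  1.1142985
  2.18655972]
```

View pics/c6.png

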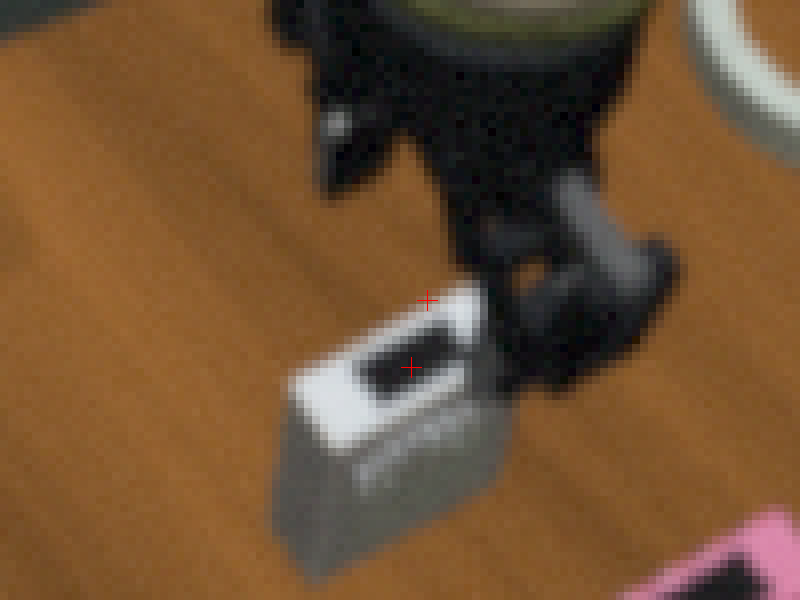

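The fresh cartridge's top is centred under the tool, at side about (404,358), matching the predicted point. I'll descend and grip.

Call:
arm_command:
  series: "0 0 -3 0 0 0 0.7; 0 0 -5 0 0 0 0.6; 0 0 -6.1 0 0 0 0.5; 0 0 -6.1 0 0 0 0.4; 0 0 -6.1 0 0 0 0.33"
  newtons: 30

```text
clock: 15.82
ee_pos: [480.8, -310.8, 66.3]
tcp_rot: [0.091, 3.139, -0.001]
contact_force: [-0.2, -0.6, 0.8]
width: 28.5
grip_force: 0.0
```

Call:
arm_command:
  series: "0 0 0 0 0 0 0.28; 0 0 0 0 0 0 0.2; 0 0 0 0 0 0 0.2; 0 0 0 0 0 0 0.2"

```text
clock: 16.32
ee_pos: [480.9, -311.0, 66.4]
tcp_rot: [0.091, 3.139, -0.001]
contact_force: [-0.9, -1.0, 6.0]
width: 23.8
grip_force: 29.6
```

Call:
arm_command:
  series: "0 0 3 0 0 0 0.2; 0 0 8 0 0 -1 0.2; 0 0 13 0 0 -3 0.2; 0 0 16 0 0 -5.3 0.2; 0 0 16 0 0 -5.3 0.2"

```text
clock: 16.95
ee_pos: [481.1, -310.8, 227.6]
tcp_rot: [0.236, 3.129, -0.001]
contact_force: [0.4, 0.7, -2.9]
width: 23.3
grip_force: 29.8
```

Call:
arm_command:
  series: "1.6 5.2 0 0 0 0 0.2; 3.2 10.4 0 0 0 0 0.2; 4.8 15.6 0 0 0 0 0.2; 6.4 20.8 0 0 0 0 0.2; 7.9 25.5 0 0 0 0 0.2"

```text
clock: 17.58
ee_pos: [558.9, -53.0, 223.9]
tcp_rot: [-0.233, -3.131, -0.0]
contact_force: [0.1, -1.2, -1.6]
width: 23.7
grip_force: 29.9
```

Call:
arm_command:
  series: "0.9 3 0 0 0 0 0.2; 0.9 3 0 0 0 0 0.2; 0.9 3 0 0 0 0 0.2"

```text
clock: 17.95
ee_pos: [567.6, -26.2, 224.4]
tcp_rot: [-0.236, -3.131, 0.001]
contact_force: [0.0, 0.6, -1.6]
width: 23.6
grip_force: 29.9
```

Run:
```python
from h import *
from scipy.spatial.transform import Rotation as Ro
o=env.get_obs(); print(o['ee_pos'],o['tcp_rot'],o['contact_force'],Ro.from_rotvec(o['tcp_rot']).as_matrix())
n="side";im=env.camera(n)[:,:,::-1];q=proj(n,[569.5,-25.2,o['ee_pos'][2]-66+90]);q1=proj(n,[569.5,-25.2,125]);u,v=int(q1[0])-50,int(q1[1])-55
c=crop(np.ascontiguousarray(im),u,v,100,75,8)
for q in(q,q1):cv2.drawMarker(c,(int((q[0]+.5-u)*8),int((q[1]+.5-v)*8)),(0,0,255),0,20,1)
cv2.imwrite("pics/c7.png",c)
```

```text
[567.64167728 -26.15603121 224.41117873] [-2.36372093e-01 -3.13085373e+00  1.10907304e-03] [ 0.02610223  0.63561455 -1.62381396] [[-9.88663158e-01  1.50138727e-01 -1.87663502e-03]
 [ 1.50140019e-01  9.88664581e-01 -5.66797417e-04]
 [ 1.77026434e-03 -8.42129743e-04 -9.99998078e-01]]
```

View pics/c7.png

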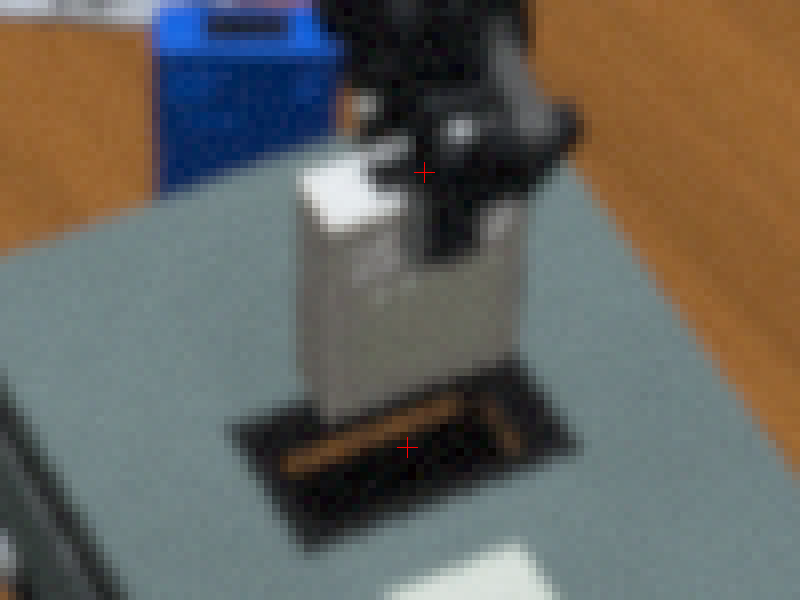

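The fresh cartridge hangs upright over the open mouth, which is centred near side (310,243). I'll lower it into the bay and watch the forces.

Call:
arm_command:
  series: "0.05 0 -1 0 0 0 0.2; 0.05 0 -2.5 0 0 0 0.2; 0.05 0 -3.2 0 0 0 0.2; 0.05 0 -3.2 0 0 0 0.2"

```text
clock: 18.5
ee_pos: [568.4, -25.5, 192.7]
tcp_rot: [-0.236, -3.131, 0.0]
contact_force: [0.4, 0.4, -2.0]
width: 23.4
grip_force: 29.9
```

Call:
arm_command:
  series: "0 0 -0.3 0 0 0 0.2; 0 0 -0.6 0 0 0 0.2; 0 0 -0.8 0 0 0 0.2; 0 0 -1 0 0 0 0.2; 0 0 -1.1 0 0 0 0.2"

```text
clock: 19.12
ee_pos: [568.8, -25.3, 182.4]
tcp_rot: [-0.236, -3.133, -0.0]
contact_force: [0.6, -0.2, -1.4]
width: 23.6
grip_force: 29.9
```

Call:
arm_command:
  series: "0 0 -0.3 0 0 0 0.2; 0 0 -0.6 0 0 0 0.2; 0 0 -0.8 0 0 0 0.2; 0 0 -0.8 0 0 0 0.2"

```text
clock: 19.62
ee_pos: [568.7, -25.4, 174.3]
tcp_rot: [-0.236, -3.132, -0.0]
contact_force: [-0.2, -0.4, -1.1]
width: 23.0
grip_force: 29.9
```

Call:
arm_command:
  series: "0 0 -0.2 0 0 0 0.2; 0 0 -0.4 0 0 0 0.2; 0 0 -0.6 0 0 0 0.2; 0 0 -0.6 0 0 0 0.2"

```text
clock: 20.12
ee_pos: [568.7, -25.4, 168.4]
tcp_rot: [-0.236, -3.132, -0.0]
contact_force: [0.3, 1.1, -1.8]
width: 23.4
grip_force: 29.9
```

Inside without contact; continue to the lifter (expected at a TCP of about 138).

Call:
arm_command:
  series: "0 0 -0.4 0 0 0 0.2; 0 0 -0.8 0 0 0 0.2; 0 0 -1.2 0 0 0 0.2; 0 0 -1.5 0 0 0 0.2; 0 0 -1.5 0 0 0 0.2"

```text
clock: 20.75
ee_pos: [568.7, -25.4, 153.2]
tcp_rot: [-0.236, -3.132, 0.0]
contact_force: [-0.9, -0.3, -1.3]
width: 23.9
grip_force: 29.9
```

Call:
arm_command:
  series: "0 0 -0.4 0 0 0 0.2; 0 0 -0.8 0 0 0 0.2; 0 0 -1.1 0 0 0 0.2; 0 0 -1.3 0 0 0 0.2; 0 0 -1.3 0 0 0 0.2"

```text
clock: 21.38
ee_pos: [568.7, -25.4, 140.4]
tcp_rot: [-0.236, -3.132, -0.0]
contact_force: [-0.3, 0.2, -0.8]
width: 23.4
grip_force: 29.9
```

Call:
arm_command:
  series: "0 0 -0.2 0 0 0 0.2; 0 0 -0.2 0 0 0 0.35; 0 0 -0.2 0 0 0 0.5; 0 0 1 0 0 0 0.6; 0 0 5 0 0 0 0.6"

```text
clock: 22.0
ee_pos: [567.8, -25.3, 190.2]
tcp_rot: [-0.236, -3.13, 0.001]
contact_force: [0.4, 0.1, -0.3]
width: 51.1
grip_force: 0.0
```

Call:
arm_command:
  series: "0 0 2 0 0 -10 0.3; 0 0 2 0 0 -20 0; 0 0 2 0 0 -30 0; 0 0 2 0 0 -40 0; 0 0 2 0 0 -50 0"

```text
clock: 22.62
ee_pos: [569.1, -25.4, 211.6]
tcp_rot: [1.545, 2.734, 0.001]
contact_force: [-0.2, 0.6, -0.3]
width: 0.2
grip_force: 0.0
```

Call:
arm_command:
  series: "0 0 0 0 0 -10 0; 0 0 0 0 0 -20 0; 0 0 0 0 0 -30 0; 0 0 0 0 0 -40 0; 0 0 0 0 0 -40 0"

```text
clock: 23.25
ee_pos: [569.0, -25.3, 211.3]
tcp_rot: [2.381, 2.049, 0.001]
contact_force: [0.8, -1.1, -0.7]
width: -0.4
grip_force: 0.0
```

Run:
```python
from h import *
o=env.get_obs(); print(o['ee_pos'],o['tcp_rot'],o['contact_force'])
n="side";im=env.camera(n)[:,:,::-1];q=proj(n,[569,-25.2,162]);q1=proj(n,[569,-25.2,125]);u,v=int(q1[0])-50,int(q1[1])-55
c=crop(np.ascontiguousarray(im),u,v,100,75,8)
for q in(q,q1):cv2.drawMarker(c,(int((q[0]+.5-u)*8),int((q[1]+.5-v)*8)),(0,0,255),0,20,1)
cv2.imwrite("pics/c8.png",c)
```

```text
[569.04598497 -25.31697509 211.33355615] [2.38054385e+00 2.04929309e+00 1.17423652e-03] [ 0.82068976 -1.13178502 -0.68379467]
```

View pics/c8.png

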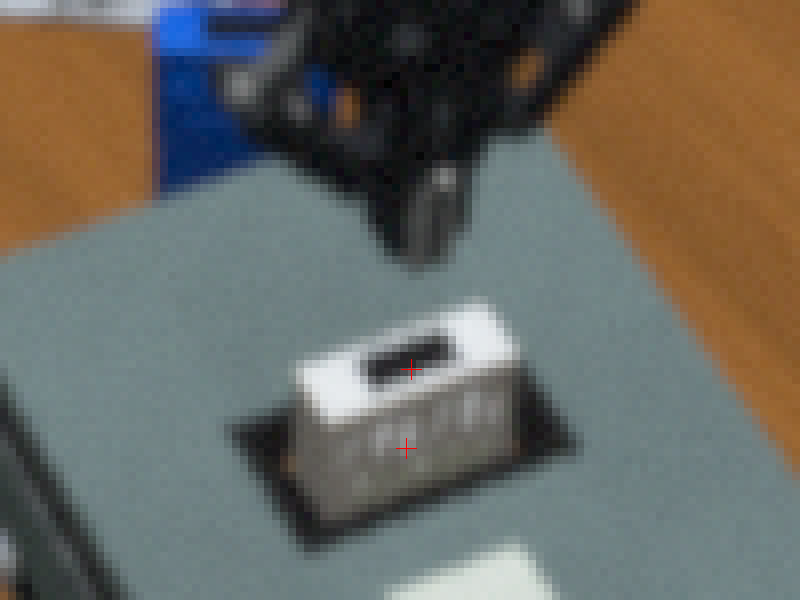

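The fresh cartridge stands raised and upright, top near side (310,234). I'll push it down with the shut fingers; the stop is expected at 125 mm.

Call:
arm_command:
  series: "0 0 -2 0 0 0 0; 0 0 -3.5 0 0 0 0; 0 0 -4.3 0 0 0 0; 0 0 -4.6 0 0 0 0; 0 0 -4.6 0 0 0 0"

```text
clock: 23.92
ee_pos: [569.0, -25.4, 164.8]
tcp_rot: [2.382, 2.048, 0.0]
contact_force: [0.7, -0.2, -0.6]
width: -0.1
grip_force: 0.0
```

Call:
arm_command:
  series: "0 0 -0.2 0 0 0 0; 0 0 -0.4 0 0 0 0; 0 0 -0.6 0 0 0 0; 0 0 -0.8 0 0 0 0; 0 0 -1 0 0 0 0"

```text
clock: 24.55
ee_pos: [569.1, -25.4, 154.7]
tcp_rot: [2.382, 2.048, 0.001]
contact_force: [1.0, 0.1, 5.0]
width: 0.2
grip_force: 2.4
```

Call:
arm_command:
  series: "0 0 -0.2 0 0 0 0; 0 0 -0.4 0 0 0 0; 0 0 -0.6 0 0 0 0; 0 0 -0.8 0 0 0 0; 0 0 -1 0 0 0 0"

```text
clock: 25.18
ee_pos: [569.1, -25.4, 144.7]
tcp_rot: [2.382, 2.048, 0.001]
contact_force: [1.6, -0.3, 6.0]
width: -0.1
grip_force: 3.0
```

Call:
arm_command:
  series: "0 0 -0.2 0 0 0 0; 0 0 -0.4 0 0 0 0; 0 0 -0.6 0 0 0 0; 0 0 -0.8 0 0 0 0; 0 0 -1 0 0 0 0"

```text
clock: 25.8
ee_pos: [569.1, -25.4, 134.8]
tcp_rot: [2.382, 2.048, 0.001]
contact_force: [-0.6, -0.4, 7.6]
width: -0.3
grip_force: 3.6
```

Call:
arm_command:
  series: "0 0 -0.15 0 0 0 0; 0 0 -0.3 0 0 0 0; 0 0 -0.45 0 0 0 0; 0 0 -0.6 0 0 0 0; 0 0 -0.6 0 0 0 0"

```text
clock: 26.42
ee_pos: [569.2, -25.4, 128.8]
tcp_rot: [2.382, 2.048, 0.001]
contact_force: [-0.1, -0.5, 6.8]
width: 0.1
grip_force: 3.7
```

Call:
arm_command:
  series: "0 0 -0.1 0 0 0 0; 0 0 -0.2 0 0 0 0; 0 0 -0.2 0 0 0 0"

```text
clock: 26.8
ee_pos: [569.2, -25.4, 126.9]
tcp_rot: [2.382, 2.048, 0.001]
contact_force: [0.0, 0.1, 7.7]
width: -0.5
grip_force: 3.8
```

Call:
arm_command:
  series: "0 0 -0.1 0 0 0 0; 0 0 -0.15 0 0 0 0; 0 0 -0.15 0 0 0 0"

```text
clock: 27.18
ee_pos: [569.2, -25.4, 125.4]
tcp_rot: [2.382, 2.048, 0.001]
contact_force: [0.1, -0.5, 8.2]
width: -0.1
grip_force: 4.1
```

Call:
arm_command:
  series: "0 0 -0.05 0 0 0 0; 0 0 -0.1 0 0 0 0; 0 0 -0.1 0 0 0 0"

```text
clock: 27.55
ee_pos: [569.4, -25.5, 125.1]
tcp_rot: [2.382, 2.048, 0.002]
contact_force: [-2.9, 0.2, 15.0]
width: 0.0
grip_force: 7.1
```

Call:
arm_command:
  series: "0 0 -0.05 0 0 0 0; 0 0 -0.07 0 0 0 0; 0 0 -0.07 0 0 0 0"

```text
clock: 27.92
ee_pos: [569.6, -25.4, 124.9]
tcp_rot: [2.382, 2.048, 0.003]
contact_force: [-3.8, 0.2, 18.7]
width: 0.1
grip_force: 9.3
```

Call:
arm_command:
  series: "0 0 1 0 0 0 0; 0 0 3 0 0 0 0; 0 0 6 0 0 0 0; 0 0 11 0 0 0 0; -3 4 14 0 0 0 0"

```text
clock: 28.55
ee_pos: [539.4, 12.2, 264.8]
tcp_rot: [2.386, 2.04, -0.0]
contact_force: [0.2, 1.2, 0.7]
width: 0.2
grip_force: 0.0
```

Call:
arm_command:
  series: "-3 5 0 0 0 0 0; -3 5 0 0 0 0 0; -3 5 0 0 0 0 0; -3 5 0 0 0 0 0"

```text
clock: 29.05
ee_pos: [509.1, 63.3, 263.0]
tcp_rot: [2.384, 2.046, -0.001]
contact_force: [0.3, 0.7, -1.1]
width: -0.2
grip_force: 0.0
```

Run:
```python
from h import *
o=env.get_obs(); print(o['ee_pos'],o['contact_force'])
im=np.ascontiguousarray(env.camera("side")[:,:,::-1])
q1=proj("side",[569,-25.2,137]);u,v=int(q1[0])-50,int(q1[1])-50
c=crop(im,u,v,100,100,4);cv2.drawMarker(c,(int((q1[0]+.5-u)*4),int((q1[1]+.5-v)*4)),(0,0,255),0,16,1)
cv2.imwrite("pics/c9.png",np.hstack([c,crop(im,147,150,100,100,4)]))
```

```text
[509.05783795  63.32787129 262.96159424] [ 0.26545849  0.67825951 -1.12667288]
```

View pics/c9.png

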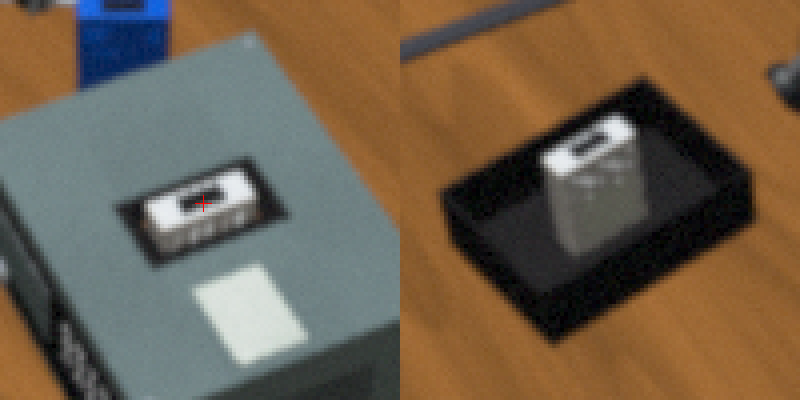

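The fresh cartridge is latched low in the bay, its top at the predicted 137 mm point. The spent one stands in the tray. I'm handing in.

```bash
python3 -c "
from rig import env
print(env.hand_in())"
```

```text
the job is handed in; nothing more can be done
None
```

The job is handed in at about 29 s of the 72 s allowed: the last picture shows the new cartridge latched in the bay and the empty one standing free in the tray, and wrist readings on the coder peaked at about 19 N; the verdict was not shown.

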